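# Set up two armature posts in their tapered sockets

### The job

Set the two armature posts up for modelling: each has a tapered shank and must stand upright in the base whose socket matches it, pushed fully home, the thick shank in the wide socket and the slim one in the narrow socket. One of the sockets is covered by a lump of dried clay; put that in the scrap tray. Lower the posts in rather than dropping them, leave the plain rod in the rest, and leave everything else on the bench where it is.

Things in the scene. Friction and masses are not known exactly. Their poses are not given: they have to be found in the camera images.
- thick_post: turned aluminium armature post, 140 mm long, 0.13 kg: tapered shank 45 mm long (20 mm in diameter at its end, growing to 36 mm), then a shaft 20 mm in diameter up to the head. Origin: centre of the small end face; z along the post to the head (x, y arbitrary). Home in its socket, the origin is 14 mm above the bench and 4 mm of shank shows above the rim.
- slim_post: turned aluminium armature post, 140 mm long, 0.13 kg: tapered shank 45 mm long (10 mm in diameter at its end, growing to 26 mm), then a shaft 20 mm in diameter up to the head. Origin: centre of the small end face; z along the post to the head (x, y arbitrary). Home in its socket, the origin is 14 mm above the bench and 4 mm of shank shows above the rim.
- plain_rod: plain aluminium rod without taper, 20 mm in diameter, 140 mm long, in the third slot of the rest; origin at the centre of its low end, z along it to its high end. Not to be moved.
- rest: fixed wooden rest, 140 x 200 mm, V slots at its y = -70, 0, 70 mm. A post in it slopes 40 deg from level: its low end is at x = 45, z = 30 mm in the rest's frame, on a stop, and it rises to -x. V blocks 48 to 92 mm along it, as high as the shaft axis, carry the shaft; the shank is too wide to slide through them: lift square to the post. Its top 48 mm are free. Origin: on the bench.
- wide_base: cast-iron base fixed to the bench: foot 80 mm in diameter, 8 mm thick; boss 55 mm high (52.6 mm in diameter) with a tapered socket open at the top, mouth 34.6 mm in diameter, same taper as the thick post's shank (radius shrinks 8 mm in 45 mm). Origin: centre of the underside, on the bench; z up along the socket axis.
- narrow_base: cast-iron base fixed to the bench: foot 80 mm in diameter, 8 mm thick; boss 55 mm high (42.6 mm in diameter) with a tapered socket open at the top, mouth 24.6 mm in diameter, same taper as the slim post's shank (radius shrinks 8 mm in 45 mm). Origin: centre of the underside, on the bench; z up along the socket axis.
- lump: lump of dried clay, rounded, flat underneath, 45 mm in diameter and 36 mm high, 0.06 kg, lying on the rim of one of the two bases and covering its socket. Origin: centre of its flat underside; z up.
- tray: white scrap tray fixed to the bench, 170 mm (its x) by 110 mm (its y) outside, walls 35 mm high and 5 mm thick, floor 5 mm thick, a few clay crumbs painted in as look only. Origin: centre of its underside, on the bench.
- jar: amber glass jar, 56 mm in diameter, 75 mm high, standing; origin: centre of its underside. Bystander.
- bowl: blue bowl, 120 mm in diameter, 50 mm high, stuck to the bench; origin: centre of its underside. Bystander.
- spatula: wooden-handled spatula 190 mm long, lying flat along its x axis; origin near its middle, on the bench. Bystander.
- mug: white mug, 72 mm in diameter, 85 mm high, handle at its +y, stuck to the bench; origin: centre of its underside. Bystander.
- rib: flat wooden rib, 100 by 50 by 7 mm; origin: centre of its underside. Bystander.
- clay_slug: upright cylinder of stiff clay, 44 mm in diameter, 50 mm high; origin: centre of its underside. Bystander.
Mind the look-alikes: they are no part of the job. Leave any orange look-alike of the lump alone. Leave any red look-alike of the tray alone.

How it is judged (in metres and radians):
At the end, for the whole second after the job is handed in: Thick post in the wide base, slim post in the narrow one: each tip within 4 mm of the socket axis, 9 to 18 mm above the bench (14 is home), leaning under 4 degrees, at rest; the lump lies inside the tray; plain rod and bystanders within 30 mm of their start (horizontal distance between thick_post and wide_base below 0.004 m and z of thick_post in the frame of wide_base between 0.009 and 0.018 m and angle between each of thick_post, slim_post's own z axis and vertical below 0.07 rad and linear speed of each of thick_post, slim_post, lump below 0.02 m/s and angular speed of each of thick_post, slim_post below 0.2 rad/s and horizontal distance between slim_post and narrow_base below 0.004 m and z of slim_post in the frame of narrow_base between 0.009 and 0.018 m and x of lump in the frame of tray between -0.08 and 0.08 m and y of lump in the frame of tray between -0.05 and 0.05 m and height (world z) of lump below 0.045 m and distance of each of plain_rod, jar, spatula, rib, clay_slug from where it was at the start of the episode below 0.03 m); the robot touches nothing.
It fails at once if the thick post was dropped (faster than 0.5 m/s with no finger touching it) (linear speed of thick_post above 0.5 m/s and contact force between thick_post and the fingers below 0.01 N).
It fails at once if the slim post was dropped (faster than 0.5 m/s with no finger touching it) (linear speed of slim_post above 0.5 m/s and contact force between slim_post and the fingers below 0.01 N).
It fails at once if a bystander was pushed more than 50 mm (distance of any of plain_rod, jar, spatula, rib, clay_slug from where it was at the start of the episode above 0.05 m).
It also fails if it takes over 72 s, if anything falls off the work surface, if the arm or the gripper's body presses on something with over 40 N, if the wrist force passes 120 N, or if a joint passes its speed limit or range.

### The arm

A 6-joint arm with a two-finger parallel gripper is mounted at the origin on the work surface. World frame = base frame: x ahead of the robot, y to its left, z up, the work surface at z = 0. Lengths are in mm, angles in rad, forces in N, time in s.
With the tool pointing down it reaches from about 250 to 775 mm from the base axis. Payload 4 kg.
Tool frame: the origin (TCP) lies where the fingers leave the gripper's body, on its centre line; the fingertips stand 73 mm ahead of it and the grasp point (between the pads) lies 54 mm ahead of it (robot.tcp_to_grasp is the distance from the TCP to the grasp point, in mm); z points along the fingers, y is the line along which they close (so a half turn about z gives the same grasp; the last joint's range is limited). The gripper opens to 85 mm and grips with 20 to 120 N. Pads are 22 mm wide; open, the fingers measure 114 mm over their backs; the gripper's body (76 mm by 85 mm) begins 54 mm behind the grasp point. The pads swing forward as they close: fully open they stand 13 mm farther back than shut.
Start: joints at [-0.103, 0.087, 1.371, -0, 1.684, -0.103], TCP at [550.009, -0.006, 303.941] pointing down, gripper open.
Joint ranges: [-3.1, 3.1], [-0.76, 2.03], [0.27, 2.55], [-1.08, 4.22], [0.17, 2.65], [-2.57, 2.57]. Speed limits (rad/s): [2.79, 2.79, 3.14, 3.14, 3.14, 3.14].

### API

Orientations are given as a rotation vector (axis times angle).
In Python, from plant import telemetry, cams, ticket, robot gives the robot as it stands.
- The arm moves only by the tool drive_tool, never from a script. Its argument "rows" is a list of rows, each a list of 5 numbers: the shift along the tool's x, y, z in m, then the turn about the tool's z in rad, then the opening, from 0 (shut) to 1 (fully open). A call has 1 to 20 rows; each row is the pose to reach, as a shift and turn from the pose commanded when the call began, along the tool's axes at that moment; what a row does not reach only later rows make up. A row lasts 1/10 s, in which the tool goes at most 50 mm and 8.59 degrees, less where a joint would pass 70% of its speed; a pose out of reach is approached as far as the arm can. A call with a gripper value outside its range is refused whole. The fingers move at their own pace and stop on an object; the grip force is fixed at half the most. Time passes only in rows, so rows that repeat a pose let the fingers close. It gives the time, the measured TCP pose, the force, the opening and the grip force at its end, in the units of the state.
- telemetry.get_state(): the state, without advancing time (a new reading comes with each control period).
- cams.grab_frame(name): name is "scene" or "side" or "wrist"; returns a dict with "image" (420x560x3 uint8, red, green, blue), "fx", "fy", "cx", "cy" (pixels), "rvec" (rotation vector, rad) and "tvec" (3), from world to camera coordinates, as OpenCV has them. Camera axes: x right, y down, z forward; pixel columns grow to the right and rows downward; lengths in mm; the calibration is good to about 2 mm. A picture is of the moment at which its call begins. There is no depth.
- ticket.sign_off(): hands the job in; it is judged then, once.
The state is a dict: "t": time; "qpos": joint angles; "joint_vel": joint speeds; "joint_efforts": joint torques, N m; "tcp_pos": TCP position; "ee_rot": TCP orientation; "force": force on the tool from outside, world axes, zero at the start; "wrist_torque": the same for the moment, N m; "opening": finger opening in mm; "grasp_force": force on a finger pad.
Only numpy, scipy, OpenCV 4.12 (cv2) and the standard library are available. Lean on these libraries where they do the work, as an engineer would, in place of code of your own. Each camera call takes 0.05 s, during which the arm holds its last target. There are 200 camera calls.

## Working session

There is one attempt and no reset: what is moved stays moved. The work goes in short steps, Python scripts to look and compute and a tool call to move; the robot and the scene stay as the last step left them, time stands still between calls to the robot, and variables do not carry over. Pictures are saved under pics/ and viewed, at most 10 in all, crops included, and the job is handed in when it is done.

Besides the shell and the picture viewer there is one more tool, called after "Request:" as name(argument=value, ...) on one line, values as JSON. drive_tool: Moves the arm, as the interface text tells. Its arguments: {"type":"object","properties":{"rows":{"type":"array"}},"required":["rows"]}

```bash
mkdir -p pics; ls; python3 - <<'E'
from plant import telemetry, cams, robot
import cv2,numpy as np
ims=[]
for n in ["scene","side","wrist"]:
    f=cams.grab_frame(n); cv2.imwrite(f"pics/{n}0.png",f["image"][:,:,::-1])
    R=cv2.Rodrigues(np.array(f["rvec"],float))[0]; print(n,f["fx"],f["fy"],f["cx"],f["cy"],(-R.T@np.array(f["tvec"]).ravel()).round(1),R.round(3).tolist())
print(telemetry.get_state()); print([a for a in dir(robot) if a[0]!='_'])
E
```

```text
pics
scene 399.8954536892199 399.8954536892199 276.11831479753585 206.19124243629054 [1100.3  398.2  643.8] [[-0.616, 0.787, 0.017], [0.498, 0.406, -0.766], [-0.61, -0.464, -0.643]]
side 492.7077839669069 492.7077839669069 282.1726268875722 199.39183846361138 [ 256.5 1116.9  723.5] [[-0.964, -0.265, 0.025], [-0.152, 0.473, -0.868], [0.219, -0.84, -0.496]]
wrist 364.2544105221755 364.2544105221755 274.06382185248043 205.13497168974294 [550.9  66.5 372.2] [[1.0, 0.001, -0.002], [0.001, -0.965, 0.263], [-0.001, -0.263, -0.965]]
{'t': 0.15, 'qpos': array([-1.03085801e-01,  8.78402105e-02,  1.37194770e+00, -1.00836864e-05,
        1.68363157e+00, -1.03105785e-01]), 'joint_vel': array([-0.0010721 , -0.00194837, -0.00544566, -0.0007608 ,  0.00063618,
        0.00085301]), 'joint_efforts': array([ 1.22744677e-03, -3.52374566e+01, -3.13678122e+01, -1.70676763e-04,
        8.12124257e-03, -6.53522420e-05]), 'tcp_pos': array([5.49729369e+02, 2.86472990e-02, 3.02957261e+02]), 'ee_rot': array([-2.22042206e+00, -2.22046393e+00,  1.82090173e-03]), 'force': array([-0.17995445, -0.31778137,  0.14663827]), 'wrist_torque': array([-0.0400914 , -0.00488124,  0.01139968]), 'grasp_force': 0.0, 'opening': 85.4745814772692}
['PlanningError', 'tcp_to_grasp']
```

View pics/scene0.png

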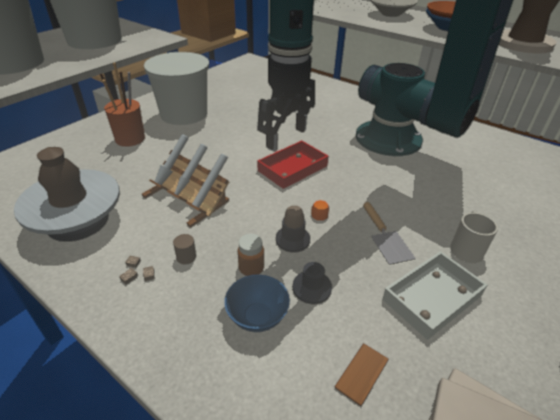

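View pics/side0.png

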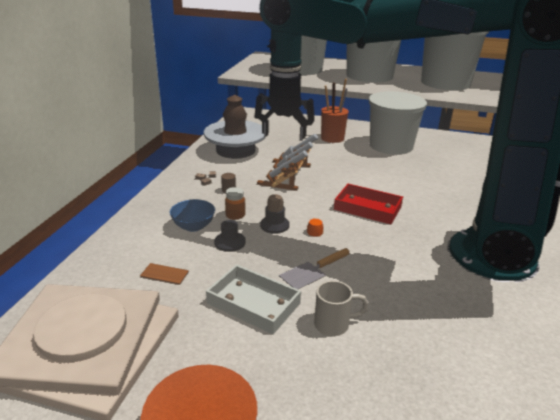

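The scene view shows the rest with its three posts at about (190,180). There are two dark bases: one at (293,235) with a brown lump on top at (293,215), and an open one at (313,285). The white tray is at (435,292), with the red look-alike tray at (293,163) and the orange look-alike lump at (320,210). The side view agrees: bases at (275,215) and (230,235), rest at (290,165), tray at (253,298).

```bash
cat > h.py <<'E'
import numpy as np,cv2
from plant import telemetry,cams
def grab(n,save=None):
    f=cams.grab_frame(n); f["R"]=cv2.Rodrigues(np.array(f["rvec"],float))[0]; f["t"]=np.array(f["tvec"],float).ravel()
    f["c"]=-f["R"].T@f["t"]
    if save: cv2.imwrite("pics/"+save,f["image"][:,:,::-1]); np.savez("pics/"+save+".npz",**f)
    return f
def ray(f,u,v):
    d=f["R"].T@np.array([(u-f["cx"])/f["fx"],(v-f["cy"])/f["fy"],1]); return d/np.linalg.norm(d)
def plane(f,u,v,z):
    d=ray(f,u,v); return f["c"]+d*(z-f["c"][2])/d[2]
def tri(obs):
    A=np.zeros((3,3));b=np.zeros(3);L=[]
    for f,u,v in obs:
        d=ray(f,u,v);P=np.eye(3)-np.outer(d,d);A+=P;b+=P@f["c"];L.append((P,f["c"]))
    x=np.linalg.solve(A,b); return x,[round(float(np.linalg.norm(P@(x-c))),1) for P,c in L]
def proj(f,p):
    q=f["R"]@np.array(p,float)+f["t"]; return f["fx"]*q[0]/q[2]+f["cx"],f["fy"]*q[1]/q[2]+f["cy"]
E
python3 - <<'E'
from h import *
s=grab("scene","s1.png");d=grab("side","d1.png")
def crop(f,x,y,w,h,k): return cv2.resize(f["image"][y:y+h,x:x+w,::-1],None,fx=k,fy=k,interpolation=cv2.INTER_CUBIC)
a=np.hstack([crop(s,135,130,100,100,4),crop(s,230,190,100,125,4)[:400]])
b=np.hstack([crop(d,255,130,66,66,4),crop(d,205,190,130,66,4)])
b=b[:200]; im=np.zeros((600,800,3),np.uint8); im[:400]=a; im[400:600,:b.shape[1]]=b[:200]
cv2.imwrite("pics/c1.png",im)
for n,u,v in [("rest",190,190),("baseA",293,238),("baseB",313,288),("tray",434,295)]:
    print(n,plane(s,u,v,0).round(0))
for n,p,q in [("baseA top",(293,209),(275,197)),("baseB top",(313,266),(230,222))]: print(n,tri([(s,*p),(d,*q)]))
E
```

```text
rest [ 580. -282.    0.]
baseA [554.  34.   0.]
baseB [645. 150.   0.]
tray [507. 348.   0.]
baseA top (array([558.09286622,  31.6760226 ,  87.73402915]), [0.7, 0.7])
baseB top (array([643.04301322, 143.01966343,  60.27114227]), [0.1, 0.1])
```

View pics/c1.png

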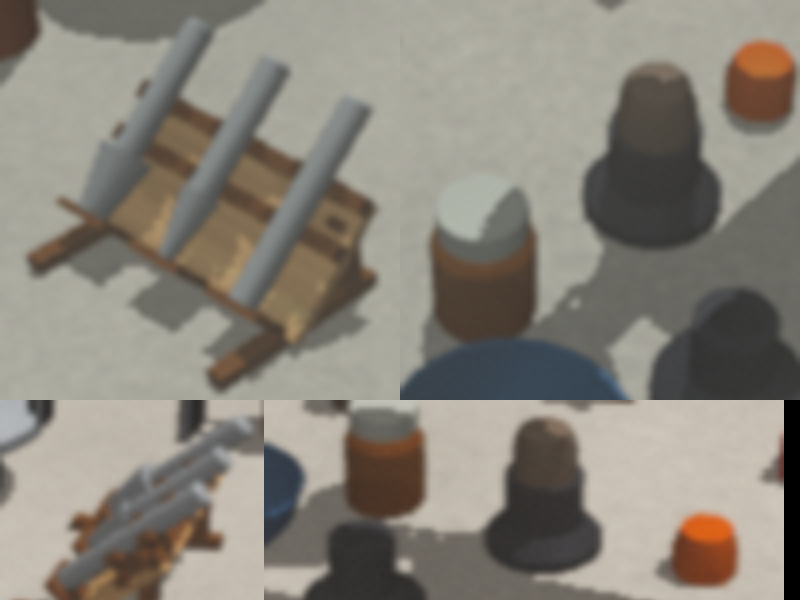

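The brown lump sits on base A (scene 293,212) and fits the description. The orange lump at scene (320,210) lies on the bench, so it is the look-alike. In the rest the thick post is in the left slot in the scene view, the slim post in the middle and the plain rod on the right. Next I take wrist views of the bases.

Request:
drive_tool(rows=[[0.03,0.025,0,0,1],[0.06,0.05,0,0,1],[0.06,0.05,0,0,1],[0.06,0.05,0,0,1]])

```text
t: 0.65
tcp_pos: [600.1, 60.4, 303.1]
ee_rot: [-2.219, -2.222, 0.003]
force: [0.2, 0.4, 0.1]
opening: 85.5
grasp_force: 0.0
```

```bash
python3 - <<'E'
from h import *
f=grab("wrist","w1.png"); print(f["c"])
E
```

```text
[601.17670584 126.91813084 372.3835936 ]
```

View pics/w1.png

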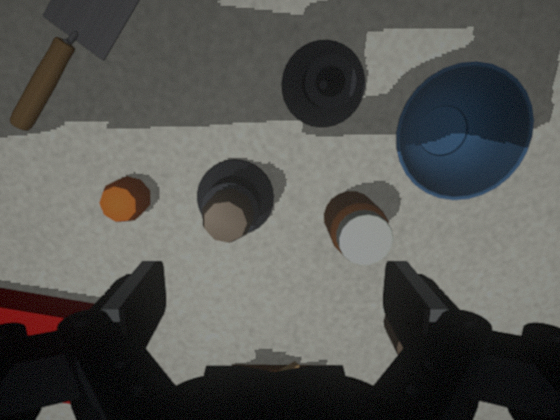

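The wrist view shows the open base at (323,83) with its socket ring at (330,82). The covered base is at (235,196) with the brown lump at (226,221), the orange look-alike is at (122,200) and the jar is at (360,235).

```bash
python3 - <<'E'
from h import *
f=dict(np.load("pics/w1.png.npz")); s=dict(np.load("pics/s1.png.npz")); d=dict(np.load("pics/d1.png.npz"))
im=f["image"].astype(int)
for n,(u,v) in dict(lumptop=(226,222),base=(222,180),baseB=(300,70),bench=(300,160),shade=(400,70),rim=(312,85),sock=(330,83),lumpside=(236,205)).items(): print(n,im[v,u])
for n,(u,v) in dict(lumptop=(226,222)).items(): print(n,plane(f,u,v,91).round(1))
for u,v in [(235,196)]: print("A foot",plane(f,u,v,8).round(1))
print("B foot",plane(f,323,83,8).round(1),"B rim",plane(f,330,82,55).round(1))
print("lump tri",tri([(f,226,221),(s,293,206),(d,275,194)]))
for y in (45,55,65,75,85,95,105,115): print(y,im[y,275:375:3].sum(1)//3)
E
```

```text
lumptop [112 103  93]
base [32 31 30]
baseB [29 31 29]
bench [145 148 140]
shade [142 144 137]
rim [33 33 32]
sock [19 15 13]
lumpside [57 53 46]
lumptop [562.   35.5  91. ]
A foot [560.7  36.7   8. ]
B foot [647.2 147.5   8. ] B rim [647.  145.6  55. ]
lump tri (array([560.41571595,  35.11590754,  97.7491811 ]), [4.1, 2.8, 2.6])
45 [ 82  86  84  86  82  87  83  79  78  76  36  30  33  30  32  28  28  31
  29  32  23  33  29  42  78  87  80  86  82  82 114 137 138 138]
55 [ 83  79  82  85  83  79  39  29  29  29  30  31  27  32  26  33  30  32
  33  35  32  29  36  28  31  31  28  62  87  79 132 135 133 130]
65 [ 88  85  80  80  24  25  28  32  30  32  27  30  30  33  32  36  31  35
  29  31  34  36  36  32  36  33  33  34  27  67  83 134 136 133]
75 [ 83  84  79  31  26  27  27  28  32  28  22  38  32  35  24  21  28  20
  18  20  22  16  24  31  34  38  51  35  27  28  71 113 135 135]
85 [ 86  83  58  29  29  30  25  35  30  22  35  31  32  28  25  36  32  34
  23  21  24  22  25  32  31  42  57  37  33  35  72 141 138 137]
95 [ 82  83  83  28  31  30  31  27  30  31  20  29  31  36  35  30  31  25
  20  19  26  31  31  36  30  45  34  29  30  52 119 122 122 117]
105 [78 83 85 83 41 33 32 36 32 29 32 32 34 32 21 33 35 37 37 36 42 26 29 38
 35 28 35 33 74 88 90 87 85 84]
115 [85 82 84 86 85 85 60 31 34 33 32 35 39 34 33 31 28 36 31 37 35 33 31 32
 35 48 85 86 85 87 85 85 83 86]
```

Request:
drive_tool(rows=[[0.03,0,0,0,1],[0.06,0,0,0,1],[0.06,0,0,0,1],[0.06,0,0,0,1]])

```text
t: 1.1
tcp_pos: [599.5, 119.3, 304.3]
ee_rot: [2.221, 2.221, -0.001]
force: [-0.2, -0.8, -0.7]
opening: 85.5
grasp_force: 0.0
```

```bash
python3 - <<'E'
from h import *
f=grab("wrist","w2.png"); print(f["c"])
A=(558,32);B=(643,146)
k=[]
for g in (dict(np.load("pics/w1.png.npz")),f):
    for P in (A,B):
        u,v=map(int,proj(g,(*P,40))); u=min(max(u,50),510); v=min(max(v,50),370); print(u,v)
        c=g["image"][v-50:v+50,u-50:u+50,::-1]; c=np.clip(c.astype(float)*1.6,0,255).astype(np.uint8)
        k.append(cv2.resize(c,(300,300),interpolation=cv2.INTER_CUBIC))
cv2.imwrite("pics/c2.png",np.vstack([np.hstack(k[:2]),np.hstack(k[2:])]))
E
```

```text
[600.61134125 185.86082702 373.57338488]
228 208
322 82
230 265
320 150
```

View pics/c2.png

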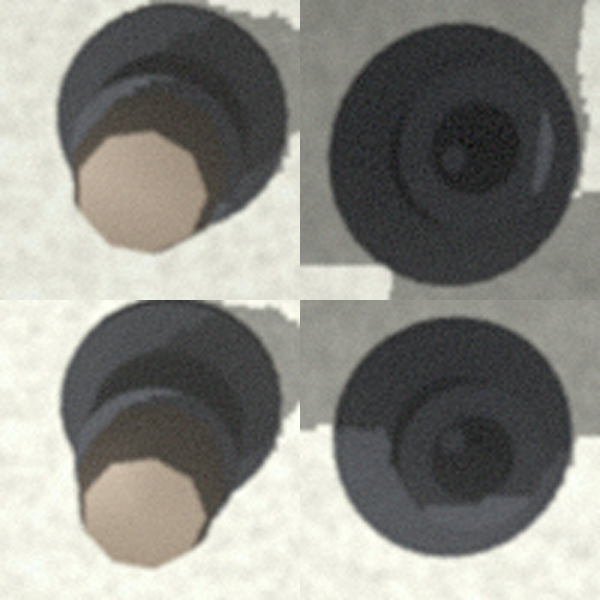

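The crops show socket B at w1 (330.3,81.3) and w2 (327.3,153.3). Its mouth is about 27 px, or roughly 24 mm, so B is the narrow base and the covered base A is the wide one. The lump top is at w1 (225,221.7) and w2 (227.7,285.7).

```bash
python3 - <<'E'
from h import *
a=dict(np.load("pics/w1.png.npz")); b=dict(np.load("pics/w2.png.npz")); s=dict(np.load("pics/s1.png.npz")); d=dict(np.load("pics/d1.png.npz"))
print("sock B tri",tri([(a,330.3,81.3),(b,327.3,153.3)]),plane(a,330.3,81.3,55),plane(b,327.3,153.3,55))
print("lump tri",tri([(a,225,221.7),(b,227.7,285.7)]),plane(a,225,221.7,91),plane(b,227.7,285.7,91))
print("footB",plane(a,323.7,83.3,8),plane(b,320.8,145.7,8)); print("footA",plane(a,235.5,197.3,8))
# tray in scene+side: white mask
for n,f,u,v in [("s",s,434,295),("d",d,253,298)]:
    g=cv2.cvtColor(f["image"],cv2.COLOR_RGB2HSV); print(n,g[v,u],f["image"][v,u])
print(b["image"][10,30:60:10])
print("scene tray corners z35:",[plane(s,*p,35).round(0)[:2].tolist() for p in [(385,291),(440,256),(485,288),(431,333)]])
print("side tray corners z35:",[plane(d,*p,35).round(0)[:2].tolist() for p in [(207,292),(239,269),(300,292),(265,322)]])
E
```

```text
sock B tri (array([646.70627437, 145.92829053,  59.14008453]), [0.1, 0.1]) [647.21752325 146.17790281  55.        ] [647.40372419 145.40172504  55.        ]
lump tri (array([560.58781476,  34.25342371,  86.23051133]), [0.0, 0.0]) [561.23095347  35.79592478  91.        ] [561.28551934  36.77286807  91.        ]
footB [647.84403972 147.21487596   8.        ] [647.53244451 146.98414486   8.        ]
footA [561.1615963   35.36719665   8.        ]
s [ 48  14 179] [173 179 169]
d [ 33  14 198] [197 198 187]
[[ 85  85  82]
 [ 80  81  76]
 [140 139 131]]
scene tray corners z35: [[589.0, 274.0], [434.0, 323.0], [461.0, 422.0], [622.0, 377.0]]
side tray corners z35: [[607.0, 378.0], [569.0, 285.0], [419.0, 321.0], [464.0, 428.0]]
```

Request:
drive_tool(rows=[[-0.04,-0.02,0,0,1],[-0.0845,-0.039,0.02,0,1],[-0.0845,-0.039,0.06,0,1],[-0.0845,-0.039,0.1,0,1],[-0.0845,-0.039,0.14,0,1],[-0.0845,-0.039,0.165,0,1],[-0.0845,-0.039,0.174,0,1],[-0.0845,-0.039,0.174,0,0.6],[-0.0845,-0.039,0.174,0,0.4],[-0.0845,-0.039,0.174,0,0.3],[-0.0845,-0.039,0.174,0,0.3],[-0.0845,-0.039,0.174,0,0.3],[-0.0845,-0.039,0.174,0,0.3]])

```text
t: 2.45
tcp_pos: [562.7, 35.4, 132.7]
ee_rot: [2.218, 2.218, 0.006]
force: [1.1, -0.7, 7.0]
opening: 42.2
grasp_force: 60.8
```

Request:
drive_tool(rows=[[0,0,-0.03,0,0.3],[0,0,-0.07,0,0.3],[0.03,-0.004,-0.09,0,0.3],[0.075,-0.01,-0.09,0.1,0.3],[0.12,-0.016,-0.09,0.2,0.3],[0.165,-0.022,-0.09,0.305,0.3],[0.21,-0.028,-0.09,0.305,0.3],[0.255,-0.034,-0.09,0.305,0.3],[0.295,-0.038,-0.09,0.305,0.3],[0.3155,-0.039,-0.06,0.305,0.3],[0.3155,-0.039,-0.02,0.305,0.3],[0.3155,-0.039,0.02,0.305,0.3],[0.3155,-0.039,0.04,0.305,0.3],[0.3155,-0.039,0.046,0.305,0.3],[0.3155,-0.039,0.046,0.305,0.3],[0.3155,-0.039,0.046,0.305,0.7],[0.3155,-0.039,0.046,0.305,0.7],[0.3155,-0.039,0.046,0.305,0.7]])

```text
t: 4.25
tcp_pos: [522.4, 351.1, 84.5]
ee_rot: [2.533, 1.858, 0.002]
force: [-0.6, -0.4, 0.2]
opening: 60.1
grasp_force: 0.0
```

```bash
python3 - <<'E'
from h import *
s=dict(np.load("pics/s1.png.npz")); d=dict(np.load("pics/d1.png.npz"))
# rod heads/low ends from the crop (scene crop origin 135,130 x4; side 255,130 x4)
S={"thick":((202,28),(97,212)),"slim":((275,68),(172,250)),"rod":((357,106),(246,295))}
D={"thick":((240,428),None),"slim":((218,458),None),"rod":((195,497),(75,575))}
for n in S:
    hs=(S[n][0][0]/4+135,S[n][0][1]/4+130); hd=(D[n][0][0]/4+255,(D[n][0][1]-400)/4+130)
    x,e=tri([(s,*hs),(d,*hd)]); print(n,"head",x.round(1),e,"low z30",plane(s,S[n][1][0]/4+135,S[n][1][1]/4+130,32).round(1))
E
```

```text
thick head [ 530.6 -331.4  117.2] [0.1, 0.1] low z30 [ 635.3 -329.3   32. ]
slim head [ 533.7 -262.   117.8] [1.3, 1.3] low z30 [ 631.5 -263.    32. ]
rod head [ 534.4 -191.1  117.4] [0.6, 0.6] low z30 [ 632.9 -196.    32. ]
```

Request:
drive_tool(rows=[[0,0,-0.04,0,0.7],[0,0,-0.09,0,0.7],[0,0,-0.14,0,0.8],[-0.045,0.0173,-0.18,0.12,1],[-0.09,0.0346,-0.216,0.25,1],[-0.135,0.0518,-0.216,0.38,1],[-0.18,0.0691,-0.216,0.5,1],[-0.225,0.0864,-0.216,0.62,1],[-0.27,0.1037,-0.216,0.75,1],[-0.315,0.121,-0.216,0.88,1],[-0.36,0.1382,-0.216,1.0,1],[-0.405,0.1555,-0.216,1.12,1],[-0.45,0.1728,-0.216,1.265,1],[-0.495,0.19,-0.216,1.265,1],[-0.54,0.2074,-0.216,1.265,1],[-0.5734,0.2202,-0.216,1.265,1],[-0.5734,0.2202,-0.216,1.265,1],[-0.5734,0.2202,-0.216,1.265,1],[-0.5734,0.2202,-0.216,1.265,1]])

```text
t: 6.15
tcp_pos: [560.0, -261.0, 300.2]
ee_rot: [-3.141, -0.003, -0.001]
force: [-0.5, 0.4, -0.8]
opening: 85.2
grasp_force: 0.0
```

```bash
python3 - <<'E'
from h import *
f=grab("wrist","w3.png"); print(f["c"], f["R"].round(2).tolist()); d=grab("scene","s2.png")
print(telemetry.get_state()["qpos"].round(2))
im=np.zeros((600,800,3),np.uint8); im[:420,:560]=f["image"][:,:,::-1]; im[420:600,:320]=cv2.resize(d["image"][235:335,380:500,::-1],(320,266))[:180]
cv2.imwrite("pics/c3.png",im)
E
```

```text
[ 627.57672336 -261.09960875  369.54850559] [[0.0, -1.0, -0.0], [-0.96, -0.0, 0.26], [-0.26, -0.0, -0.96]]
[-0.53  0.24  1.2   0.    1.7   1.04]
```

View pics/c3.png

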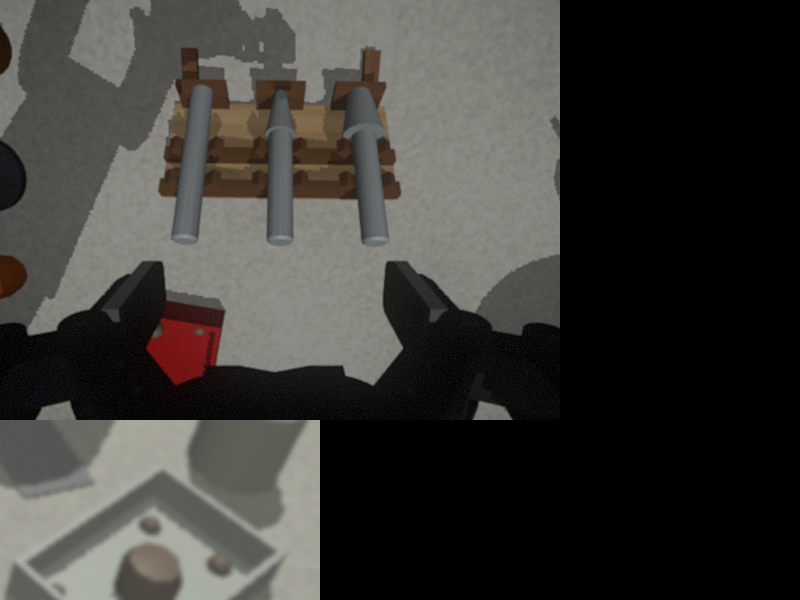

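The lump lies in the white tray. In w3 the thick post is at right (366,150) with its head at (376,240), the slim post is at centre (281,160) with its head at (281,240), and the rod is at left.

```bash
python3 - <<'E'
from h import *
f=dict(np.load("pics/w3.png.npz")); s=dict(np.load("pics/s1.png.npz")); d=dict(np.load("pics/d1.png.npz"))
im=f["image"].astype(int); print(im[215,280],im[215,330],im[215,370])
m=((im[:,:,2]-im[:,:,0])>4).astype(np.uint8)
for n,u0,u1 in [("slim",255,310),("thick",340,400)]:
    for v in (125,140,205,215,225,233):
        c=np.where(m[v,u0:u1])[0]+u0; print(n,v,len(c),c.min() if len(c) else 0,c.max() if len(c) else 0)
H={"thick":((376,240),(202,28),(240,428)),"slim":((280.5,240),(275,68),(218,458))}
for n,(a,b,c) in H.items():
    o=[(f,*a),(s,b[0]/4+135,b[1]/4+130),(d,c[0]/4+255,(c[1]-400)/4+130)]
    print(n,*tri(o),*tri(o[:2]),*tri([o[0],o[2]]))
E
```

```text
[ 98 102 103] [135 133 126] [91 95 97]
slim 125 8 277 288
slim 140 11 276 289
slim 205 18 272 291
slim 215 17 271 291
slim 225 16 269 288
slim 233 16 269 288
thick 125 22 356 380
thick 140 12 360 375
thick 205 17 360 383
thick 215 19 363 384
thick 225 18 362 385
thick 233 18 365 387
thick [ 530.63713313 -335.30715169  115.5878056 ] [2.1, 2.4, 0.7] [ 529.52532155 -336.2331242   114.38697975] [2.2, 2.2] [ 531.63440591 -337.16993356  114.73929592] [0.1, 0.1]
slim [ 532.82123112 -264.88480751  116.62839845] [1.4, 2.1, 1.6] [ 530.49627919 -266.01904658  113.0779301 ] [0.3, 0.3] [ 533.29564613 -265.81684301  117.90173591] [0.7, 0.7]
```

Request:
drive_tool(rows=[[-0.011,0.04,0.03,0,0.6],[-0.011,0.0742,0.06,0,0.5],[-0.011,0.0742,0.09,0,0.5],[-0.011,0.0742,0.115,0,0.5],[-0.011,0.0742,0.13,0,0.5],[-0.011,0.0742,0.14,0,0.5],[-0.011,0.0742,0.14,0,0.3],[-0.011,0.0742,0.14,0,0.15],[-0.011,0.0742,0.14,0,0.1],[-0.011,0.0742,0.14,0,0.1],[-0.011,0.0742,0.14,0,0.1],[-0.011,0.0742,0.14,0,0.1]])

```text
t: 7.45
tcp_pos: [549.6, -336.3, 161.4]
ee_rot: [3.141, 0.002, 0.004]
force: [1.3, 2.6, 2.7]
opening: 18.4
grasp_force: 59.0
```

Request:
drive_tool(rows=[[0.008,0,-0.01,0,0.1],[0.02,0,-0.024,0,0.1],[0.033,0,-0.039,0,0.1],[0.045,0,-0.054,0,0.1],[0.045,0,-0.08,0,0.1],[0.02,-0.03,-0.1,0,0.1],[-0.01,-0.07,-0.1,0,0.1],[-0.04,-0.11,-0.1,0,0.1],[-0.06,-0.15,-0.1,0,0.1],[-0.077,-0.19,-0.1,0,0.1],[-0.077,-0.23,-0.1,0,0.1],[-0.077,-0.27,-0.1,0,0.1],[-0.077,-0.31,-0.1,0,0.1],[-0.077,-0.35,-0.1,0,0.1],[-0.077,-0.371,-0.1,0,0.1],[-0.077,-0.371,-0.1,0,0.1],[-0.077,-0.371,-0.1,0,0.1]])

```text
t: 9.15
tcp_pos: [471.5, 34.4, 259.6]
ee_rot: [3.14, 0.002, -0.001]
force: [0.2, 0.1, -1.1]
opening: 18.4
grasp_force: 58.9
```

```bash
python3 - <<'E'
from h import *
s=grab("scene","s3.png");d=grab("side","d3.png");w=grab("wrist","w4.png")
P=(540,35,130)
k=[]
for g in (s,d):
    u,v=map(int,proj(g,P)); print(u,v); k.append(cv2.resize(g["image"][v-50:v+50,u-50:u+50,::-1],(400,400),interpolation=cv2.INTER_CUBIC))
im=np.zeros((600,800,3),np.uint8); im[:400]=np.hstack(k); im[400:600,:266]=cv2.resize(w["image"][:,:,::-1],(266,200))
im[400:,266:800]=cv2.resize(w["image"][20:220,13:547,::-1],(534,200))
cv2.imwrite("pics/c4.png",im)
E
```

```text
300 190
281 184
```

View pics/c4.png

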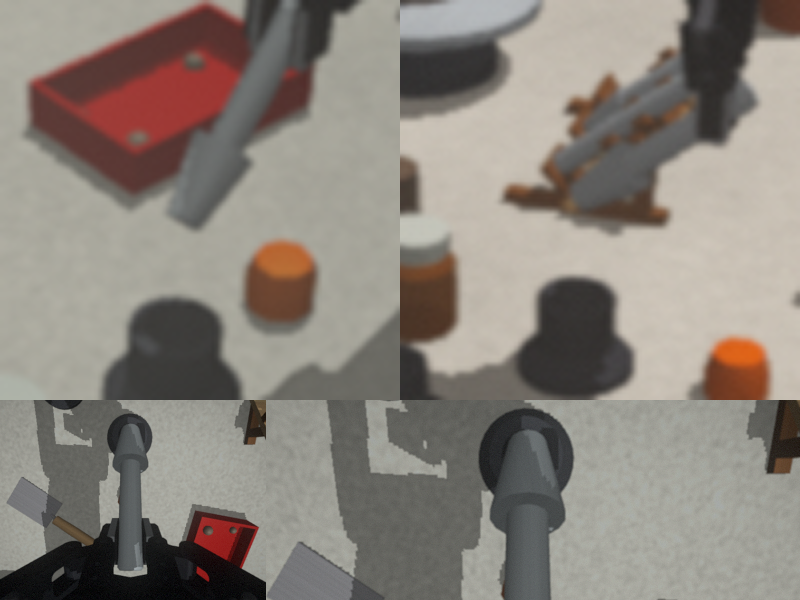

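The post is held at about 40° from level. Its tip is at scene (296,193.5) and side (275,183), and base A's open mouth is at scene (294,220) and side (275,208). I will turn it upright by pressing the tip against the fixed boss's side and swinging the hand in an arc.

```bash
python3 - <<'E'
from h import *
s=dict(np.load("pics/s3.png.npz"));d=dict(np.load("pics/d3.png.npz"));w=dict(np.load("pics/w4.png.npz"))
print("tip",tri([(s,296.3,193.5),(d,274.8,182.8)]))
print("mouth",tri([(s,294,220.5),(d,275.3,207.8)]))
tw=(130/266*560,436-400); tw=(tw[0],tw[1]*2.1); print(tw,plane(w,*tw,120))
G=np.array([471.7,34.5,206]);print(telemetry.get_state()["tcp_pos"])
for th in (50,40,30,20,10,5,0):
    t=np.radians(th);n=np.array([np.cos(t),np.sin(t)]);a=np.array([-np.sin(t),np.cos(t)])
    print(th,(-10*n+118*a).round(1))
# mouth / foot of A in wrist view
im=w["image"].astype(int).sum(2)//3
m=(im<48).astype(np.uint8);m[100:]=0
c=max(cv2.findContours(m,0,2)[0],key=cv2.contourArea);print(cv2.boundingRect(c))
e=cv2.minEnclosingCircle(c);print(e,plane(w,*e[0],8))
E
```

```text
tip (array([557.8117254 ,  37.4620205 , 132.78795811]), [0.7, 0.7])
mouth (array([556.28352886,  34.62601744,  55.98128294]), [0.1, 0.1])
(273.6842105263158, 75.60000000000001) [555.08775207  33.47729562 120.        ]
[471.65615593  33.52777332 259.75047285]
50 [-96.8  68.2]
40 [-83.5  84. ]
30 [-67.7  97.2]
20 [-49.8 107.5]
10 [-30.3 114.5]
5 [-20.2 116.7]
0 [-10. 118.]
(515, 0, 45, 93)
((526.208740234375, 46.432151794433594), 46.926273345947266) [ 586.1546456  -172.88764235    8.        ]
```

Request:
drive_tool(rows=[[-0.02,-0.001,0,0,0.1],[-0.04,-0.001,0.02,0,0.1],[-0.04,-0.001,0.05,0,0.1],[-0.04,-0.001,0.08,0,0.1],[-0.04,-0.001,0.102,0,0.1],[-0.04,-0.001,0.102,0,0.1],[-0.036,-0.001,0.102,0,0.1],[-0.032,-0.001,0.102,0,0.1],[-0.03,-0.001,0.102,0,0.1],[-0.03,-0.001,0.102,0,0.1]])

```text
t: 10.3
tcp_pos: [442.3, 35.4, 159.0]
ee_rot: [3.141, 0.001, 0.002]
force: [-1.0, -0.1, -1.1]
opening: 18.2
grasp_force: 58.9
```

```bash
python3 - <<'E'
from h import *
w=dict(np.load("pics/w4.png.npz")); print("footA",plane(w,273.5,74.5,8),telemetry.get_state()["tcp_pos"])
L=115
g0=None
for th in (50,45,40,35,30,25,20,15,10,5,0):
    t=np.radians(th);n=np.array([np.cos(t),np.sin(t)]);a=np.array([-np.sin(t),np.cos(t)]);g=-10*n+L*a
    if g0 is None:g0=g
    print(th,(g-g0).round(1))
E
```

```text
footA [564.40584173  33.60083871   8.        ] [442.34509401  35.40584071 158.95633891]
50 [0. 0.]
45 [6.1 8. ]
40 [12.9 15.4]
35 [20.4 22.2]
30 [28.4 28.3]
25 [36.9 33.7]
20 [45.8 38.4]
15 [55.1 42.2]
10 [64.7 45.3]
5 [74.5 47.4]
0 [84.5 48.7]
```

Request:
drive_tool(rows=[[0.001,0,0,0,0.1],[0.002,0,0,0,0.1],[0.003,0,0,0,0.1],[0.004,0,0,0,0.1],[0.004,0,0,0,0.1]])

```text
t: 10.8
tcp_pos: [444.5, 35.7, 157.3]
ee_rot: [3.141, 0.001, -0.006]
force: [-4.6, -1.1, -0.5]
opening: 18.3
grasp_force: 59.3
```

Request:
drive_tool(rows=[[0.003,0,-0.003,0,0.1],[0.006,0,-0.007,0,0.1],[0.0095,0,-0.011,0,0.1],[0.013,0,-0.015,0,0.1],[0.0165,0,-0.018,0,0.1],[0.02,0,-0.0215,0,0.1],[0.024,0,-0.025,0,0.1],[0.028,0,-0.028,0,0.1],[0.032,0,-0.031,0,0.1],[0.036,0,-0.0335,0,0.1],[0.036,0,-0.0335,0,0.1],[0.036,0,-0.0335,0,0.1]])

```text
t: 12.0
tcp_pos: [482.3, 35.5, 191.9]
ee_rot: [3.141, 0.001, 0.003]
force: [-2.3, -1.0, -0.7]
opening: 18.1
grasp_force: 58.5
```

```bash
python3 - <<'E'
from h import *
s=grab("scene","s4.png");d=grab("side","d4.png");w=grab("wrist","w5.png")
P=(520,35,90)
k=[]
for g in (s,d):
    u,v=map(int,proj(g,P)); print(u,v); k.append(cv2.resize(g["image"][v-50:v+50,u-50:u+50,::-1],(400,400),interpolation=cv2.INTER_CUBIC))
im=np.zeros((600,800,3),np.uint8); im[:400]=np.hstack(k); 
im[400:,:534]=w["image"][20:220,13:547,::-1]
cv2.imwrite("pics/c5.png",im)
E
```

```text
304 200
288 198
```

View pics/c5.png

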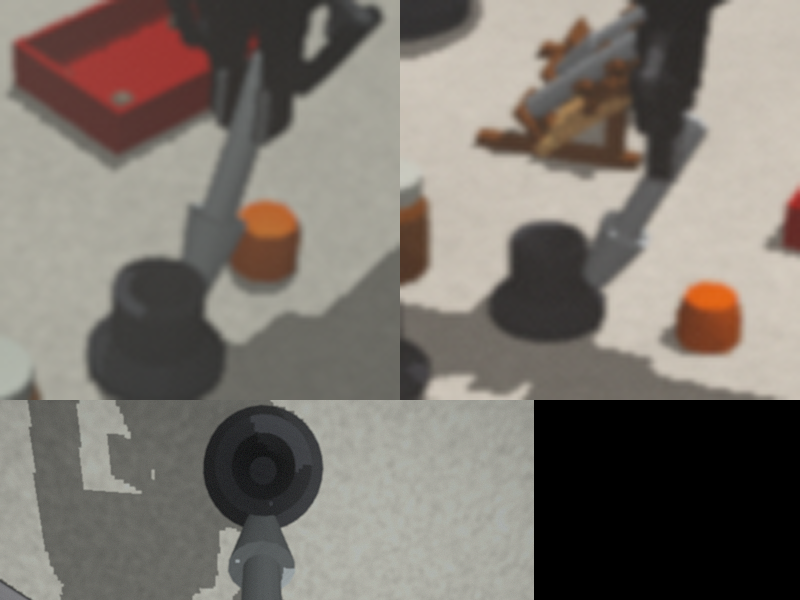

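The arc works: the post is now about 25° from vertical, and the wrist view shows socket A's mouth centred at (275,86).

Request:
drive_tool(rows=[[0.004,0,-0.0025,0,0.1],[0.008,0,-0.0045,0,0.1],[0.012,0,-0.0065,0,0.1],[0.016,0,-0.008,0,0.1],[0.02,0,-0.0095,0,0.1],[0.024,0,-0.011,0,0.1],[0.028,0,-0.012,0,0.1],[0.031,0,-0.013,0,0.1],[0.034,0,-0.0135,0,0.1],[0.036,0,-0.014,0,0.1],[0.036,0,-0.014,0,0.1],[0.036,0,-0.014,0,0.1]])

```text
t: 13.35
tcp_pos: [517.2, 36.0, 205.4]
ee_rot: [-3.141, -0.002, 0.003]
force: [-6.4, 0.9, -0.4]
opening: 18.0
grasp_force: 59.3
```

```bash
python3 - <<'E'
from h import *
w=dict(np.load("pics/w5.png.npz")); print("mouthA",plane(w,275,86,55),"footA",plane(w,276,87,8))
s=grab("scene","s5.png");d=grab("side","d5.png")
# shaft edges: search rows for the post's grey-blue
for n,g in (("s",s),("d",d)):
    im=g["image"].astype(int); 
    for z in (60,70,80,90,100):
        u,v=map(int,proj(g,(530,35.5,z))); r=im[v,u-30:u+30]; print(n,z,(u,v),"".join("#" if a<60 else ("o" if b-a>=3 and a<125 else ".") for a,b in zip(r[:,0],r[:,2])))
E
```

```text
mouthA [560.43516726  34.89689358  55.        ] footA [562.25889941  34.0935573    8.        ]
s 60 (301, 213) ............................................................
s 70 (301, 209) ............................................................
s 80 (301, 206) ............................................................
s 90 (302, 202) ..............................o.............................
s 100 (302, 199) ............................................................
d 60 (284, 208) .............################...............................
d 70 (284, 204) ............................................................
d 80 (285, 201) ............................................................
d 90 (285, 198) ............................................................
d 100 (285, 194) ............................................................
```

```bash
cat >> h.py <<'E'
def lean(gname,g,x,y,z0,z1,ref="1"):
    """diff against an earlier frame; per row the mid of the changed run near (x,y); midline points"""
    b=dict(np.load("pics/%s%s.png.npz"%(gname,ref)))["image"].astype(int)
    m=(np.abs(g["image"].astype(int)-b).sum(2)>40)
    out=[]
    u0,v0=proj(g,(x,y,z0));u1,v1=proj(g,(x,y,z1))
    for v in range(int(v1),int(v0)+1):
        u=int(round(u0+(u1-u0)*(v-v0)/(v1-v0))); c=np.where(m[v,u-25:u+25])[0]+u-25
        if len(c)==0: continue
        runs=np.split(c,np.where(np.diff(c)>2)[0]+1); r=max(runs,key=len)
        out.append((v,r[0],r[-1],(r[0]+r[-1])/2))
    return out
E
python3 - <<'E'
from h import *
for n in "sd":
    g=dict(np.load(f"pics/{n}5.png.npz")); print(n,proj(g,(525,35.5,40)),proj(g,(525,35.5,120)))
    for o in lean(n,g,525,35.5,38,122): print(*o)
E
```

```text
s (np.float64(302.111330207453), np.float64(218.6989733707734)) (np.float64(304.2977905646074), np.float64(190.8163713174641))
190 303 313 308.0
191 303 313 308.0
192 303 313 308.0
193 303 312 307.5
194 303 312 307.5
195 303 312 307.5
196 302 312 307.0
197 302 312 307.0
198 302 312 307.0
199 302 311 306.5
200 301 311 306.0
201 301 311 306.0
202 301 311 306.0
203 298 314 306.0
204 298 310 304.0
205 290 314 302.0
206 288 313 300.5
207 287 311 299.0
208 286 311 298.5
209 285 311 298.0
210 285 299 292.0
211 284 311 297.5
212 284 300 292.0
213 284 311 297.5
214 284 310 297.0
215 301 310 305.5
216 304 309 306.5
217 304 309 306.5
218 304 309 306.5
219 304 308 306.0
d (np.float64(286.42587188671524), np.float64(214.99869760918773)) (np.float64(287.3253878308726), np.float64(188.47787855320132))
187 290 297 293.5
188 290 296 293.0
189 291 296 293.5
190 289 295 292.0
191 288 296 292.0
192 288 296 292.0
193 288 296 292.0
194 270 279 274.5
195 268 281 274.5
196 268 282 275.0
197 267 282 274.5
198 267 283 275.0
199 266 295 280.5
200 266 295 280.5
201 266 295 280.5
202 266 295 280.5
203 266 295 280.5
204 277 296 286.5
205 281 296 288.5
206 283 296 289.5
207 283 296 289.5
208 272 295 283.5
209 276 295 285.5
210 277 294 285.5
211 277 294 285.5
212 284 293 288.5
213 284 293 288.5
214 284 293 288.5
215 284 292 288.0
```

```bash
cat >> h.py <<'E'
def axis(obs):
    """3D line from midlines [(f,[(u,v),(u,v)])x2]"""
    N=[np.cross(ray(f,*p),ray(f,*q)) for f,(p,q) in obs]
    d=np.cross(*N); d/=np.linalg.norm(d); d*=np.sign(d[2])
    A=np.array([N[0],N[1],[0,0,1.]]); at=lambda z: np.linalg.solve(A,[N[0]@obs[0][0]["c"],N[1]@obs[1][0]["c"],z])
    return d,at
E
python3 - <<'E'
from h import *
for n in "sd":
    g=dict(np.load(f"pics/{n}5.png.npz"))
    print(n,[tuple(map(float,o[:3])) for o in lean(n,g,522,35.5,38,130,"3")])
E
```

```text
s [(186.0, 293.0, 305.0), (187.0, 293.0, 315.0), (188.0, 292.0, 304.0), (189.0, 292.0, 313.0), (190.0, 292.0, 313.0), (191.0, 291.0, 313.0), (192.0, 291.0, 313.0), (193.0, 291.0, 312.0), (194.0, 292.0, 312.0), (195.0, 293.0, 312.0), (196.0, 295.0, 312.0), (197.0, 296.0, 312.0), (198.0, 302.0, 312.0), (199.0, 302.0, 311.0), (200.0, 302.0, 311.0), (201.0, 301.0, 311.0), (202.0, 301.0, 311.0), (203.0, 298.0, 314.0), (204.0, 298.0, 310.0), (205.0, 298.0, 314.0), (206.0, 298.0, 313.0), (207.0, 298.0, 311.0), (208.0, 298.0, 311.0), (209.0, 298.0, 311.0), (210.0, 298.0, 311.0), (211.0, 298.0, 311.0), (212.0, 298.0, 311.0), (213.0, 298.0, 311.0), (214.0, 298.0, 310.0), (215.0, 299.0, 310.0), (216.0, 300.0, 309.0), (217.0, 302.0, 309.0), (218.0, 303.0, 309.0)]
d [(185.0, 294.0, 298.0), (186.0, 291.0, 297.0), (187.0, 289.0, 297.0), (188.0, 290.0, 296.0), (189.0, 292.0, 296.0), (190.0, 289.0, 295.0), (191.0, 288.0, 296.0), (192.0, 288.0, 296.0), (193.0, 288.0, 296.0), (194.0, 288.0, 296.0), (195.0, 287.0, 296.0), (196.0, 287.0, 296.0), (197.0, 287.0, 295.0), (198.0, 286.0, 295.0), (199.0, 284.0, 295.0), (200.0, 284.0, 295.0), (201.0, 283.0, 295.0), (202.0, 283.0, 295.0), (203.0, 283.0, 296.0), (204.0, 283.0, 296.0), (205.0, 283.0, 296.0), (206.0, 283.0, 296.0), (207.0, 284.0, 296.0), (208.0, 284.0, 295.0), (209.0, 284.0, 295.0), (210.0, 284.0, 294.0), (211.0, 284.0, 294.0), (212.0, 284.0, 293.0), (213.0, 284.0, 293.0), (214.0, 284.0, 293.0), (215.0, 284.0, 292.0)]
```

```bash
python3 - <<'E'
from h import *
s=dict(np.load("pics/s5.png.npz"));d=dict(np.load("pics/d5.png.npz"))
a,at=axis([(s,((308,191),(304.6,210.5))),(d,((292.3,190),(288.4,214)))])
print(a,np.degrees(np.arctan2(-a[0],a[2])),np.degrees(np.arctan2(a[1],a[2])),at(35),at(55),at(150))
print(tri([(d,288,217),(s,305.5,220.5)]))
E
```

```text
[-0.11097209  0.01748292  0.99366974] 6.3723331056221815 1.0079751452587011 [520.70751149  35.46834236  35.        ] [518.4739306   35.82022837  55.        ] [507.86442135  37.49168689 150.        ]
(array([520.00747302,  41.29643207,  36.50928233]), [1.7, 1.7])
```

The post leans about 6° toward -x. I push a little more to finish straightening it.

Request:
drive_tool(rows=[[0.003,0,0,0,0.1],[0.006,0,0,0,0.1],[0.009,0,0,0,0.1],[0.0105,0,0,0,0.1],[0.0105,0,0,0,0.1],[0.0105,0,0,0,0.1],[0.0105,0,0,0,0.1]])

```text
t: 14.15
tcp_pos: [527.7, 35.9, 206.2]
ee_rot: [-3.141, -0.002, 0.002]
force: [-7.3, 0.2, 2.5]
opening: 17.7
grasp_force: 58.8
```

```bash
python3 - <<'E'
from h import *
s=grab("scene","s6.png");d=grab("side","d6.png")
for n,g in (("s",s),("d",d)):
    print(n,[tuple(map(float,o[:3])) for o in lean(n,g,528,35.5,38,130,"3")])
E
```

```text
s [(187.0, 292.0, 303.0), (188.0, 292.0, 303.0), (189.0, 292.0, 303.0), (190.0, 292.0, 302.0), (191.0, 291.0, 311.0), (192.0, 291.0, 311.0), (193.0, 291.0, 311.0), (194.0, 292.0, 311.0), (195.0, 293.0, 311.0), (196.0, 295.0, 311.0), (197.0, 296.0, 311.0), (198.0, 301.0, 311.0), (199.0, 301.0, 310.0), (200.0, 301.0, 310.0), (201.0, 301.0, 310.0), (202.0, 301.0, 310.0), (203.0, 301.0, 310.0), (204.0, 298.0, 310.0), (205.0, 297.0, 310.0), (206.0, 297.0, 311.0), (207.0, 298.0, 311.0), (208.0, 298.0, 311.0), (209.0, 298.0, 311.0), (210.0, 298.0, 311.0), (211.0, 298.0, 311.0), (212.0, 298.0, 311.0), (213.0, 298.0, 311.0), (214.0, 298.0, 310.0), (215.0, 299.0, 310.0), (216.0, 300.0, 309.0), (217.0, 302.0, 309.0), (218.0, 303.0, 308.0), (219.0, 304.0, 308.0), (220.0, 304.0, 307.0)]
d [(184.0, 274.0, 280.0), (185.0, 289.0, 293.0), (186.0, 287.0, 294.0), (187.0, 287.0, 294.0), (188.0, 288.0, 294.0), (189.0, 290.0, 294.0), (190.0, 286.0, 293.0), (191.0, 286.0, 294.0), (192.0, 286.0, 294.0), (193.0, 286.0, 294.0), (194.0, 286.0, 294.0), (195.0, 286.0, 294.0), (196.0, 286.0, 294.0), (197.0, 285.0, 294.0), (198.0, 284.0, 294.0), (199.0, 283.0, 294.0), (200.0, 282.0, 294.0), (201.0, 282.0, 294.0), (202.0, 282.0, 295.0), (203.0, 282.0, 296.0), (204.0, 282.0, 296.0), (205.0, 283.0, 295.0), (206.0, 283.0, 295.0), (207.0, 284.0, 295.0), (208.0, 284.0, 294.0), (209.0, 284.0, 294.0), (210.0, 284.0, 294.0), (211.0, 284.0, 294.0), (212.0, 284.0, 293.0), (213.0, 284.0, 293.0), (214.0, 284.0, 293.0), (215.0, 284.0, 292.0)]
```

Request:
drive_tool(rows=[[-0.003,0,0,0,0.1],[-0.003,0,-0.015,0,0.1],[-0.003,0,-0.035,0,0.1],[0.01,0,-0.035,0,0.1],[0.025,0,-0.035,0,0.1],[0.039,0,-0.035,0,0.1],[0.039,0,-0.035,0,0.1],[0.039,0,-0.035,0,0.1]])

```text
t: 15.05
tcp_pos: [568.2, 35.8, 241.9]
ee_rot: [-3.142, -0.001, -0.006]
force: [0.1, 0.1, -1.1]
opening: 17.8
grasp_force: 58.7
```

```bash
python3 - <<'E'
from h import *
s=grab("scene","s7.png");d=grab("side","d7.png")
for n,g in (("s",s),("d",d)):
    print(n,proj(g,(560,35,70)),proj(g,(560,35,130)),[tuple(map(float,o[:3])) for o in lean(n,g,560,35.5,65,140,"4")])
k=[]
for g in (s,d):
    u,v=map(int,proj(g,(560,35,85))); print(u,v); k.append(cv2.resize(g["image"][v-37:v+38,u-25:u+25,::-1],(400,600),interpolation=cv2.INTER_CUBIC))
cv2.imwrite("pics/c6.png",np.hstack(k))
E
```

```text
s (np.float64(293.4186699414983), np.float64(216.63490666054577)) (np.float64(294.7081917716447), np.float64(194.93143593248567)) [(191.0, 290.0, 300.0), (192.0, 290.0, 300.0), (193.0, 306.0, 317.0), (194.0, 290.0, 300.0), (195.0, 290.0, 300.0), (196.0, 305.0, 316.0), (197.0, 289.0, 300.0), (198.0, 289.0, 300.0), (199.0, 304.0, 315.0), (200.0, 289.0, 299.0), (201.0, 286.0, 299.0), (202.0, 286.0, 314.0), (203.0, 286.0, 313.0), (204.0, 286.0, 314.0), (205.0, 286.0, 315.0), (206.0, 286.0, 315.0), (207.0, 287.0, 315.0), (208.0, 287.0, 314.0), (209.0, 287.0, 313.0), (210.0, 287.0, 313.0), (211.0, 287.0, 312.0), (212.0, 287.0, 311.0), (213.0, 287.0, 311.0), (214.0, 288.0, 311.0), (215.0, 299.0, 311.0), (216.0, 287.0, 310.0), (217.0, 288.0, 310.0), (218.0, 300.0, 309.0)]
d (np.float64(273.98949094204295), np.float64(203.0982341519348)) (np.float64(274.37110852135993), np.float64(182.97758973983764)) [(179.0, 272.0, 278.0), (180.0, 271.0, 278.0), (181.0, 271.0, 278.0), (182.0, 271.0, 277.0), (183.0, 269.0, 278.0), (184.0, 268.0, 280.0), (185.0, 268.0, 281.0), (186.0, 272.0, 281.0), (187.0, 274.0, 281.0), (188.0, 275.0, 281.0), (189.0, 267.0, 279.0), (190.0, 267.0, 280.0), (191.0, 267.0, 280.0), (192.0, 267.0, 280.0), (193.0, 267.0, 279.0), (194.0, 267.0, 279.0), (195.0, 267.0, 279.0), (196.0, 267.0, 278.0), (197.0, 268.0, 278.0), (198.0, 268.0, 278.0), (199.0, 268.0, 277.0), (200.0, 268.0, 277.0), (201.0, 288.0, 298.0), (202.0, 288.0, 298.0), (203.0, 287.0, 298.0), (204.0, 287.0, 298.0)]
293 211
274 198
```

View pics/c6.png

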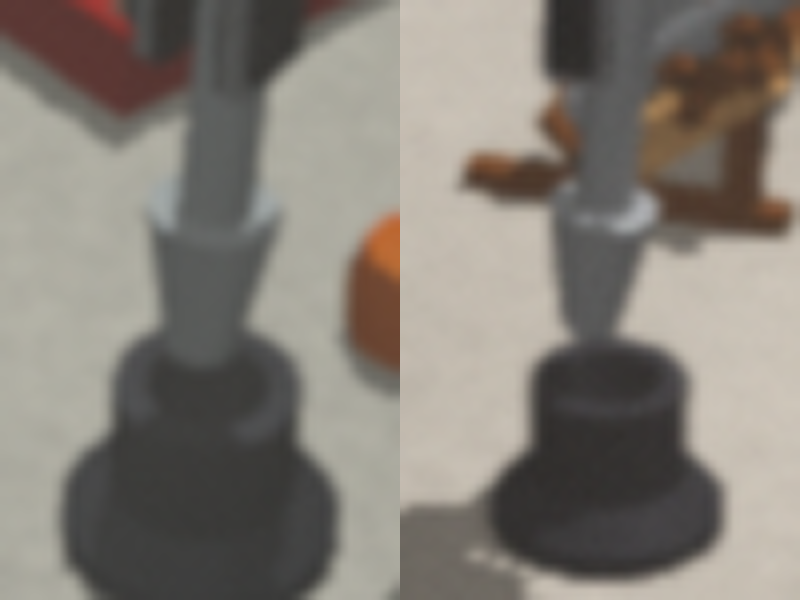

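Scene shows the tip at crop (202,355) over the mouth at (208,385). Side shows the tip at (596,333) and the mouth at (610,380), so the tip is about 3.5 mm too far +x. I correct that and descend.

Request:
drive_tool(rows=[[-0.0035,0,0,0,0.1],[-0.0035,0,0.01,0,0.1],[-0.0035,0,0.02,0,0.1],[-0.0035,0,0.028,0,0.1],[-0.0035,0,0.034,0,0.1],[-0.0035,0,0.04,0,0.1],[-0.0035,0,0.043,0,0.1],[-0.0035,0,0.046,0,0.1],[-0.0035,0,0.046,0,0.1]])

```text
t: 16.05
tcp_pos: [563.6, 35.7, 194.1]
ee_rot: [3.142, 0.001, -0.001]
force: [0.4, 0.5, -0.7]
opening: 17.6
grasp_force: 58.7
```

Request:
drive_tool(rows=[[0,0,0.002,0,0.1],[0,0,0.004,0,0.1],[0,0,0.006,0,0.1],[0,0,0.008,0,0.1],[0,0,0.009,0,0.1],[0,0,0.009,0,0.1]])

```text
t: 16.65
tcp_pos: [564.0, 35.2, 186.5]
ee_rot: [3.14, 0.001, 0.002]
force: [-1.1, -3.0, 4.5]
opening: 18.0
grasp_force: 59.3
```

Request:
drive_tool(rows=[[0,0,0.001,0,0.1],[0,0,0.002,0,0.1],[0,0,0.003,0,0.1],[0,0,0.004,0,0.1],[0,0,0.004,0,0.1],[0,0,0.004,0,0.1]])

```text
t: 17.25
tcp_pos: [564.7, 35.1, 185.0]
ee_rot: [3.14, 0.001, 0.007]
force: [-2.0, -3.6, 12.2]
opening: 17.9
grasp_force: 60.6
```

```bash
python3 - <<'E'
from h import *
s=grab("scene","s8.png");d=grab("side","d8.png")
for n,g in (("s",s),("d",d)):
    print(n,proj(g,(560,35,55)),proj(g,(560,35,140)),[tuple(map(float,o[:3])) for o in lean(n,g,560,35.5,50,120,"4")])
E
```

```text
s (np.float64(293.1140252005522), np.float64(221.76227097731058)) (np.float64(294.9348814565876), np.float64(191.1161046783002)) [(198.0, 284.0, 315.0), (199.0, 284.0, 315.0), (200.0, 284.0, 314.0), (201.0, 284.0, 314.0), (202.0, 285.0, 314.0), (203.0, 291.0, 313.0), (204.0, 291.0, 314.0), (205.0, 291.0, 315.0), (206.0, 291.0, 315.0), (207.0, 291.0, 315.0), (208.0, 291.0, 314.0), (209.0, 290.0, 313.0), (210.0, 290.0, 313.0), (211.0, 290.0, 312.0), (212.0, 290.0, 311.0), (213.0, 291.0, 311.0), (214.0, 295.0, 311.0), (215.0, 299.0, 311.0), (216.0, 286.0, 310.0), (217.0, 285.0, 310.0), (218.0, 286.0, 309.0), (219.0, 286.0, 309.0), (220.0, 286.0, 308.0), (221.0, 286.0, 307.0), (222.0, 287.0, 307.0), (223.0, 287.0, 301.0)]
d (np.float64(273.89680102173014), np.float64(207.9852755993901)) (np.float64(274.4364567359591), np.float64(179.53212951950636)) [(186.0, 267.0, 281.0), (187.0, 266.0, 274.0), (188.0, 266.0, 276.0), (189.0, 267.0, 277.0), (190.0, 267.0, 280.0), (191.0, 268.0, 281.0), (192.0, 271.0, 280.0), (193.0, 272.0, 280.0), (194.0, 272.0, 280.0), (195.0, 272.0, 280.0), (196.0, 272.0, 280.0), (197.0, 272.0, 280.0), (198.0, 272.0, 280.0), (199.0, 271.0, 280.0), (200.0, 271.0, 280.0), (201.0, 288.0, 298.0), (202.0, 287.0, 298.0), (203.0, 287.0, 298.0), (204.0, 269.0, 282.0), (205.0, 269.0, 282.0), (206.0, 269.0, 283.0), (207.0, 270.0, 298.0), (208.0, 270.0, 298.0), (209.0, 270.0, 298.0)]
```

Request:
drive_tool(rows=[[0,0.001,0,0,0.1],[0,0.001,0.002,0,0.1],[0,0.001,0.004,0,0.1],[0,0.001,0.004,0,0.1]])

```text
t: 17.75
tcp_pos: [566.7, 34.7, 183.0]
ee_rot: [3.141, 0.001, 0.019]
force: [0.2, -0.9, 15.4]
opening: 17.6
grasp_force: 57.0
```

Request:
drive_tool(rows=[[0.002,0,0,0,0.1],[0.003,0,0.001,0,0.1],[0.003,0,0.003,0,0.1],[0.003,0,0.003,0,0.1],[0.003,0,0.003,0,0.1]])

```text
t: 18.25
tcp_pos: [570.1, 34.8, 180.3]
ee_rot: [-3.141, -0.001, -0.021]
force: [1.4, -1.0, 15.4]
opening: 16.9
grasp_force: 56.6
```

Request:
drive_tool(rows=[[0,0,-0.003,0,0.1],[0,0,-0.004,0,0.2],[0,0,-0.004,0,0.35],[0,0,-0.004,0,0.5],[0,0,-0.004,0,0.5],[0,0,-0.004,0,0.5]])

```text
t: 18.85
tcp_pos: [566.2, 35.0, 177.7]
ee_rot: [-3.141, -0.002, 0.002]
force: [0.3, 0.0, 0.4]
opening: 42.5
grasp_force: 0.0
```

```bash
python3 - <<'E'
from h import *
s=grab("scene","s9.png");d=grab("side","d9.png");w=grab("wrist","w9.png")
for n,g in (("s",s),("d",d)):
    print(n,[tuple(map(float,o[:3])) for o in lean(n,g,560,35.5,45,130,"1") if 1])
E
```

```text
s [(195.0, 277.0, 318.0), (196.0, 278.0, 317.0), (197.0, 278.0, 316.0), (198.0, 279.0, 315.0), (199.0, 290.0, 313.0), (200.0, 290.0, 312.0), (201.0, 290.0, 309.0), (202.0, 290.0, 309.0), (203.0, 290.0, 309.0), (204.0, 290.0, 309.0), (205.0, 290.0, 309.0), (206.0, 291.0, 309.0), (207.0, 287.0, 308.0), (208.0, 294.0, 307.0), (209.0, 296.0, 307.0), (210.0, 285.0, 292.0), (211.0, 284.0, 290.0), (212.0, 284.0, 291.0), (213.0, 284.0, 290.0), (214.0, 284.0, 290.0), (215.0, 284.0, 293.0), (216.0, 284.0, 304.0), (217.0, 284.0, 304.0), (218.0, 285.0, 304.0), (219.0, 285.0, 303.0), (220.0, 284.0, 303.0), (221.0, 285.0, 302.0), (222.0, 285.0, 302.0), (223.0, 286.0, 302.0), (224.0, 287.0, 301.0), (225.0, 289.0, 299.0)]
d [(183.0, 267.0, 279.0), (184.0, 268.0, 279.0), (185.0, 267.0, 279.0), (186.0, 265.0, 279.0), (187.0, 265.0, 273.0), (188.0, 265.0, 274.0), (189.0, 265.0, 275.0), (190.0, 265.0, 279.0), (191.0, 265.0, 279.0), (192.0, 265.0, 279.0), (193.0, 265.0, 279.0), (194.0, 265.0, 278.0), (195.0, 276.0, 281.0), (196.0, 268.0, 282.0), (197.0, 267.0, 274.0), (198.0, 267.0, 283.0), (199.0, 266.0, 283.0), (200.0, 266.0, 284.0), (201.0, 266.0, 284.0), (202.0, 266.0, 284.0), (203.0, 266.0, 284.0), (204.0, 266.0, 284.0), (205.0, 266.0, 283.0), (206.0, 267.0, 282.0), (207.0, 268.0, 282.0), (208.0, 269.0, 282.0), (209.0, 270.0, 281.0), (210.0, 271.0, 279.0)]
```

Request:
drive_tool(rows=[[0,0,-0.015,0,0.5],[0,0,-0.045,0,0.5],[0,0,-0.08,0,0.5],[0,0.03,-0.08,0,0.5],[-0.005,0.08,-0.08,0,0.5],[-0.01,0.13,-0.08,0,0.5],[-0.015,0.18,-0.08,0,0.5],[-0.019,0.23,-0.08,0,0.5],[-0.019,0.27,-0.08,0,0.5],[-0.019,0.301,-0.08,0,0.5],[-0.019,0.301,-0.08,0,0.5],[-0.019,0.301,-0.08,0,0.5],[-0.019,0.301,-0.08,0,0.5]])

```text
t: 20.3
tcp_pos: [548.1, -265.3, 259.2]
ee_rot: [-3.141, -0.003, -0.001]
force: [0.3, -0.8, -0.4]
opening: 43.1
grasp_force: 0.0
```

```bash
python3 - <<'E'
from h import *
s=grab("scene","s10.png");d=grab("side","d10.png")
for n,g in (("s",s),("d",d)):
    print(n,proj(g,(557,35,59)),proj(g,(557,35,154)),[tuple(map(float,o[:3])) for o in lean(n,g,557,35,50,165,"4")][::2])
E
```

```text
s (np.float64(294.0034250878792), np.float64(219.69353097732366)) (np.float64(296.1230958223265), np.float64(184.98531791774258)) [(180.0, 307.0, 320.0), (182.0, 309.0, 320.0), (184.0, 310.0, 320.0), (186.0, 309.0, 320.0), (188.0, 290.0, 301.0), (190.0, 290.0, 301.0), (192.0, 290.0, 300.0), (194.0, 290.0, 300.0), (196.0, 290.0, 300.0), (198.0, 290.0, 300.0), (200.0, 304.0, 319.0), (202.0, 289.0, 303.0), (204.0, 288.0, 300.0), (206.0, 278.0, 300.0), (208.0, 270.0, 299.0), (210.0, 270.0, 299.0), (212.0, 269.0, 299.0), (214.0, 269.0, 299.0), (216.0, 269.0, 301.0), (218.0, 269.0, 302.0), (220.0, 285.0, 305.0), (222.0, 286.0, 315.0)]
d (np.float64(275.0094365757361), np.float64(206.8636975558491)) (np.float64(275.65791137011723), np.float64(174.8289337930515)) [(170.0, 294.0, 300.0), (172.0, 265.0, 271.0), (174.0, 254.0, 269.0), (176.0, 251.0, 269.0), (178.0, 251.0, 279.0), (180.0, 251.0, 269.0), (182.0, 251.0, 257.0), (184.0, 250.0, 259.0), (186.0, 250.0, 270.0), (188.0, 253.0, 273.0), (190.0, 258.0, 280.0), (192.0, 262.0, 283.0), (194.0, 266.0, 286.0), (196.0, 265.0, 288.0), (198.0, 260.0, 289.0), (200.0, 256.0, 299.0), (202.0, 250.0, 299.0), (204.0, 250.0, 299.0), (206.0, 250.0, 289.0), (208.0, 250.0, 265.0)]
```

```bash
python3 - <<'E'
from h import *
s=dict(np.load("pics/s10.png.npz"));d=dict(np.load("pics/d10.png.npz"))
print([s["image"][v,295].tolist() for v in range(176,192)]);
print("shanktop s",[int(s["image"][v,287].sum()//3) for v in range(205,228)])
print([d["image"][v,276].tolist() for v in range(166,182)])
print("shank d",[int(d["image"][v,269].sum()//3) for v in range(195,216)])
for v in (180,184,188,192,196,200): print(v,[int(x.sum()//3) for x in d["image"][v,264:290].astype(int)])
for z in (150,154,158): print(z,proj(s,(558,35,z)),proj(d,(558,35,z)))
E
```

```text
[[85, 54, 50], [86, 53, 49], [85, 52, 50], [84, 52, 48], [84, 52, 48], [86, 56, 53], [101, 84, 81], [131, 129, 127], [156, 161, 160], [162, 169, 168], [161, 167, 167], [153, 158, 158], [134, 138, 138], [112, 115, 114], [94, 96, 95], [90, 92, 90]]
shanktop s [133, 110, 104, 104, 104, 104, 105, 105, 104, 97, 91, 105, 137, 156, 162, 164, 160, 148, 123, 89, 73, 70, 68]
[[83, 70, 61], [88, 77, 69], [97, 91, 88], [100, 99, 98], [99, 99, 99], [101, 101, 101], [117, 117, 118], [155, 156, 158], [182, 184, 186], [184, 187, 189], [163, 165, 167], [125, 126, 126], [104, 105, 105], [104, 104, 104], [103, 103, 103], [103, 103, 103]]
shank d [109, 108, 109, 111, 110, 109, 109, 107, 106, 104, 100, 100, 100, 89, 76, 67, 67, 60, 53, 51, 51]
180 [94, 97, 100, 98, 90, 75, 64, 68, 81, 94, 98, 100, 103, 107, 107, 105, 99, 99, 101, 103, 104, 109, 112, 109, 100, 82]
184 [63, 62, 61, 62, 61, 61, 64, 72, 85, 93, 99, 100, 102, 105, 101, 86, 73, 69, 70, 72, 75, 77, 80, 82, 82, 72]
188 [109, 110, 109, 109, 109, 110, 108, 100, 93, 94, 98, 100, 102, 105, 106, 99, 87, 83, 79, 78, 76, 74, 73, 69, 67, 65]
192 [130, 118, 113, 110, 110, 108, 106, 99, 92, 93, 99, 100, 102, 105, 107, 107, 110, 110, 112, 123, 136, 144, 167, 189, 195, 197]
196 [184, 177, 159, 132, 111, 108, 107, 101, 93, 94, 98, 100, 103, 105, 108, 108, 110, 111, 111, 112, 111, 112, 119, 135, 156, 183]
200 [109, 110, 109, 110, 109, 109, 107, 100, 93, 94, 96, 99, 102, 105, 107, 107, 109, 111, 112, 111, 111, 113, 119, 145, 179, 195]
150 (np.float64(295.7404493623382), np.float64(186.78075197168775)) (np.float64(275.2537285183204), np.float64(176.17056186394524))
154 (np.float64(295.83525303114374), np.float64(185.21428244224373)) (np.float64(275.28141327488754), np.float64(174.77355441375934))
158 (np.float64(295.93065759547267), np.float64(183.63788413536153)) (np.float64(275.30918549928026), np.float64(173.3721332276774))
```

The thick post is home: its head disc is centred at scene (295,185.5) and side (276,174.7), which gives z of about 154, and it stands upright. Now the slim post.

Request:
drive_tool(rows=[[-0.001,0.0005,0.04,0,0.5],[-0.001,0.0005,0.075,0,0.5],[-0.001,0.0005,0.095,0,0.5],[-0.001,0.0005,0.106,0,0.5],[-0.001,0.0005,0.106,0,0.5],[-0.001,0.0005,0.106,0,0.3],[-0.001,0.0005,0.106,0,0.15],[-0.001,0.0005,0.106,0,0.1],[-0.001,0.0005,0.106,0,0.1],[-0.001,0.0005,0.106,0,0.1],[-0.001,0.0005,0.106,0,0.1]])

```text
t: 21.5
tcp_pos: [547.8, -266.2, 154.8]
ee_rot: [-3.141, -0.002, -0.005]
force: [-1.7, 5.1, 6.6]
opening: 18.9
grasp_force: 58.6
```

Request:
drive_tool(rows=[[0.008,0,-0.01,0,0.1],[0.02,0,-0.024,0,0.1],[0.033,0,-0.039,0,0.1],[0.046,0,-0.055,0,0.1],[0.046,0,-0.09,0,0.1],[0.04,0,-0.13,0,0.1],[0.02,-0.03,-0.158,0,0.1],[0,-0.07,-0.158,0,0.1],[-0.022,-0.11,-0.158,0,0.1],[-0.022,-0.15,-0.158,0,0.1],[-0.022,-0.19,-0.158,0,0.1],[-0.022,-0.23,-0.158,0,0.1],[-0.022,-0.27,-0.158,0,0.1],[-0.022,-0.31,-0.158,0,0.1],[-0.022,-0.35,-0.158,0,0.1],[-0.022,-0.39,-0.158,0,0.1],[-0.022,-0.412,-0.158,0,0.1],[-0.022,-0.412,-0.158,0,0.1]])

```text
t: 23.3
tcp_pos: [524.5, 147.6, 310.4]
ee_rot: [-3.142, -0.007, -0.002]
force: [0.3, -0.2, -2.5]
opening: 18.6
grasp_force: 58.8
```

```bash
python3 - <<'E'
from h import *
s=grab("scene","s11.png");d=grab("side","d11.png");w=grab("wrist","w11.png")
g=w["image"].astype(int).sum(2)//3
u,v=proj(w,(647,146,8));print(u,v)
for vv in range(int(v)-40,int(v)+60,8): print(vv,[int(x) for x in g[vv,int(u)-56:int(u)+57:4]])
E
```

```text
272.44630021222525 46.218267994593276
6 [90, 91, 92, 93, 94, 92, 95, 130, 92, 46, 35, 36, 39, 40, 38, 39, 45, 50, 50, 50, 140, 152, 151, 141, 149, 155, 151, 149, 146]
14 [94, 95, 92, 93, 92, 93, 91, 31, 35, 41, 42, 57, 58, 60, 55, 57, 62, 62, 54, 53, 49, 53, 138, 153, 156, 153, 148, 148, 149]
22 [96, 95, 89, 92, 92, 64, 32, 37, 36, 59, 59, 52, 55, 41, 33, 41, 56, 59, 55, 63, 52, 56, 57, 86, 155, 153, 150, 148, 152]
30 [96, 93, 94, 93, 83, 35, 30, 34, 38, 41, 40, 41, 29, 29, 28, 28, 24, 25, 48, 58, 58, 58, 57, 58, 107, 150, 151, 149, 149]
38 [95, 97, 93, 94, 35, 32, 37, 34, 38, 39, 35, 29, 27, 26, 29, 23, 25, 29, 42, 60, 64, 58, 60, 57, 59, 155, 154, 159, 158]
46 [93, 96, 94, 99, 33, 32, 34, 30, 38, 39, 39, 33, 26, 33, 37, 36, 27, 39, 43, 61, 57, 58, 57, 57, 57, 159, 154, 158, 149]
54 [93, 96, 95, 98, 43, 32, 33, 28, 29, 31, 35, 37, 48, 74, 84, 85, 89, 41, 50, 54, 58, 57, 57, 58, 68, 156, 156, 154, 156]
62 [100, 92, 97, 95, 94, 33, 34, 33, 31, 32, 35, 29, 68, 76, 85, 83, 92, 58, 46, 57, 60, 59, 58, 58, 144, 156, 154, 155, 161]
70 [99, 94, 97, 96, 100, 90, 35, 31, 32, 39, 32, 49, 70, 84, 83, 84, 83, 96, 57, 58, 55, 61, 58, 145, 157, 161, 151, 157, 154]
78 [92, 86, 93, 97, 98, 97, 98, 65, 35, 35, 49, 69, 71, 82, 87, 84, 88, 82, 71, 57, 59, 81, 163, 158, 160, 159, 156, 159, 157]
86 [92, 93, 98, 99, 91, 97, 101, 97, 97, 98, 54, 74, 78, 84, 87, 87, 87, 88, 79, 137, 158, 154, 163, 162, 159, 155, 156, 155, 161]
94 [95, 93, 93, 95, 93, 100, 100, 93, 95, 98, 65, 71, 83, 84, 87, 88, 86, 87, 83, 107, 156, 153, 162, 163, 155, 155, 159, 163, 161]
102 [95, 94, 92, 97, 94, 97, 99, 95, 98, 66, 71, 73, 81, 85, 89, 87, 83, 88, 84, 77, 153, 159, 158, 152, 157, 160, 158, 153, 155]
```

Request:
drive_tool(rows=[[0,0.001,0.04,0,0.1],[0,0.001,0.08,0,0.1],[0,0.001,0.12,0,0.1],[0,0.001,0.14,0,0.1],[0,0.001,0.15,0,0.1],[0.003,0.001,0.15,0,0.1],[0.006,0.001,0.15,0,0.1],[0.008,0.001,0.15,0,0.1],[0.009,0.001,0.15,0,0.1],[0.009,0.001,0.15,0,0.1]])

```text
t: 24.45
tcp_pos: [534.1, 144.3, 161.5]
ee_rot: [-3.141, -0.001, -0.003]
force: [-0.3, 0.0, -0.9]
opening: 18.4
grasp_force: 58.9
```

```bash
python3 - <<'E'
import numpy as np
L=113;g0=None
for th in (50,45,40,35,30,25,20,15,10,5,0):
    t=np.radians(th);n=np.array([np.cos(t),np.sin(t)]);a=np.array([-np.sin(t),np.cos(t)]);g=-5*n+L*a
    if g0 is None:g0=g
    print(th,(g-g0).round(1))
E
```

```text
50 [0. 0.]
45 [6.3 7.6]
40 [13.3 14.5]
35 [20.9 20.9]
30 [28.9 26.6]
25 [37.5 31.5]
20 [46.4 35.7]
15 [55.7 39.1]
10 [65.2 41.6]
5 [74.9 43.3]
0 [84.8 44.2]
```

Request:
drive_tool(rows=[[0.001,-0.0015,0,0,0.1],[0.002,-0.0015,0,0,0.1],[0.003,-0.0015,0,0,0.1],[0.004,-0.0015,0,0,0.1],[0.005,-0.0015,0,0,0.1],[0.005,-0.0015,0,0,0.1]])

```text
t: 25.05
tcp_pos: [537.1, 146.0, 159.8]
ee_rot: [-3.141, -0.002, 0.007]
force: [-6.1, 0.9, 0.4]
opening: 18.6
grasp_force: 59.4
```

Request:
drive_tool(rows=[[0.003,0,-0.0035,0,0.1],[0.0063,0,-0.0075,0,0.1],[0.0095,0,-0.011,0,0.1],[0.0133,0,-0.0145,0,0.1],[0.017,0,-0.0178,0,0.1],[0.0209,0,-0.0209,0,0.1],[0.025,0,-0.0239,0,0.1],[0.0289,0,-0.0266,0,0.1],[0.033,0,-0.029,0,0.1],[0.0375,0,-0.0315,0,0.1],[0.042,0,-0.0337,0,0.1],[0.0464,0,-0.0357,0,0.1],[0.051,0,-0.0375,0,0.1],[0.0557,0,-0.0391,0,0.1],[0.06,0,-0.0403,0,0.1],[0.0652,0,-0.0416,0,0.1],[0.07,0,-0.0425,0,0.1],[0.074,0,-0.0432,0,0.1],[0.074,0,-0.0432,0,0.1],[0.074,0,-0.0432,0,0.1]])

```text
t: 27.05
tcp_pos: [613.2, 145.9, 204.1]
ee_rot: [-3.141, -0.001, -0.003]
force: [-3.3, 0.8, -2.5]
opening: 18.4
grasp_force: 61.5
```

```bash
python3 - <<'E'
from h import *
s=grab("scene","s12.png");d=grab("side","d12.png")
for n,g in (("s",s),("d",d)):
    print(n,proj(g,(607,146,35)),proj(g,(607,146,130)),[tuple(map(float,o[:3])) for o in lean(n,g,607,146,30,135,"11")])
E
```

```text
s (np.float64(323.2393761954666), np.float64(264.5004791252529)) (np.float64(327.9344755564152), np.float64(230.36319524828744)) [(228.0, 316.0, 340.0), (229.0, 317.0, 340.0), (230.0, 317.0, 340.0), (231.0, 318.0, 339.0), (232.0, 321.0, 339.0), (233.0, 321.0, 338.0), (234.0, 321.0, 337.0), (235.0, 321.0, 336.0), (236.0, 321.0, 335.0), (237.0, 321.0, 332.0), (238.0, 320.0, 331.0), (239.0, 320.0, 331.0), (240.0, 320.0, 331.0), (241.0, 320.0, 331.0), (242.0, 320.0, 330.0), (243.0, 320.0, 330.0), (244.0, 320.0, 330.0), (245.0, 319.0, 330.0), (246.0, 319.0, 330.0), (247.0, 319.0, 329.0), (248.0, 318.0, 329.0), (249.0, 317.0, 330.0), (250.0, 317.0, 330.0), (251.0, 317.0, 330.0), (252.0, 317.0, 330.0), (253.0, 317.0, 330.0), (254.0, 317.0, 329.0), (255.0, 317.0, 329.0), (256.0, 317.0, 328.0), (257.0, 317.0, 328.0), (258.0, 318.0, 327.0), (259.0, 338.0, 348.0), (260.0, 338.0, 348.0), (261.0, 337.0, 347.0), (262.0, 336.0, 347.0), (263.0, 336.0, 346.0), (264.0, 336.0, 346.0), (265.0, 335.0, 346.0), (266.0, 335.0, 345.0)]
d (np.float64(243.36466249963138), np.float64(233.51250544028986)) (np.fl
[... 185 characters left out ...]
0, 246.0), (204.0, 238.0, 246.0), (205.0, 238.0, 244.0), (206.0, 238.0, 244.0), (207.0, 238.0, 244.0), (208.0, 238.0, 244.0), (209.0, 238.0, 244.0), (210.0, 237.0, 244.0), (211.0, 237.0, 244.0), (212.0, 237.0, 244.0), (213.0, 237.0, 244.0), (214.0, 237.0, 243.0), (215.0, 236.0, 245.0), (216.0, 235.0, 246.0), (217.0, 235.0, 246.0), (218.0, 241.0, 246.0), (219.0, 236.0, 245.0), (220.0, 235.0, 245.0), (221.0, 235.0, 245.0), (222.0, 236.0, 244.0), (223.0, 237.0, 244.0), (224.0, 237.0, 244.0), (225.0, 237.0, 243.0), (226.0, 237.0, 243.0), (227.0, 237.0, 243.0), (228.0, 237.0, 243.0), (229.0, 237.0, 242.0), (230.0, 237.0, 242.0), (231.0, 237.0, 242.0), (232.0, 237.0, 241.0), (233.0, 239.0, 240.0)]
```

```bash
python3 - <<'E'
from h import *
s=dict(np.load("pics/s12.png.npz"));d=dict(np.load("pics/d12.png.npz"))
a,at=axis([(s,((325.6,239.5),(322.6,257))),(d,((241.3,206),(239.8,229)))])
print(a,np.degrees(np.arctan2(-a[0],a[2])),np.degrees(np.arctan2(a[1],a[2])),at(35),at(55),at(150))
E
```

```text
[-0.07342267 -0.00759879  0.99727196] 4.21071959566966 -0.43656112034722827 [616.92553145 146.58572319  35.        ] [615.45306118 146.43333167  55.        ] [608.45882741 145.70947191 150.        ]
```

Request:
drive_tool(rows=[[0.003,0,0,0,0.1],[0.006,0,0,0,0.1],[0.007,0,0,0,0.1],[0.007,0,0,0,0.1],[0.007,0,0,0,0.1],[0.004,0,0,0,0.1],[0.004,0,-0.015,0,0.1],[0.004,0,-0.036,0,0.1],[0.015,0,-0.036,0,0.1],[0.028,0,-0.036,0,0.1],[0.0335,0,-0.036,0,0.1],[0.0335,0,-0.036,0,0.1],[0.0335,0,-0.036,0,0.1]])

```text
t: 28.45
tcp_pos: [646.2, 145.7, 240.0]
ee_rot: [3.142, 0.001, 0.001]
force: [-0.1, -0.1, -1.0]
opening: 18.3
grasp_force: 61.5
```

```bash
python3 - <<'E'
from h import *
s=grab("scene","s13.png");d=grab("side","d13.png")
k=[]
for g in (s,d):
    u,v=map(int,proj(g,(645,146,85))); print(u,v); c=g["image"][v-37:v+38,u-25:u+25,::-1].astype(float); k.append(cv2.resize(np.clip(c*1.5,0,255).astype(np.uint8),(400,600),interpolation=cv2.INTER_CUBIC))
cv2.imwrite("pics/c7.png",np.hstack(k))
E
```

```text
314 258
228 214
```

View pics/c7.png

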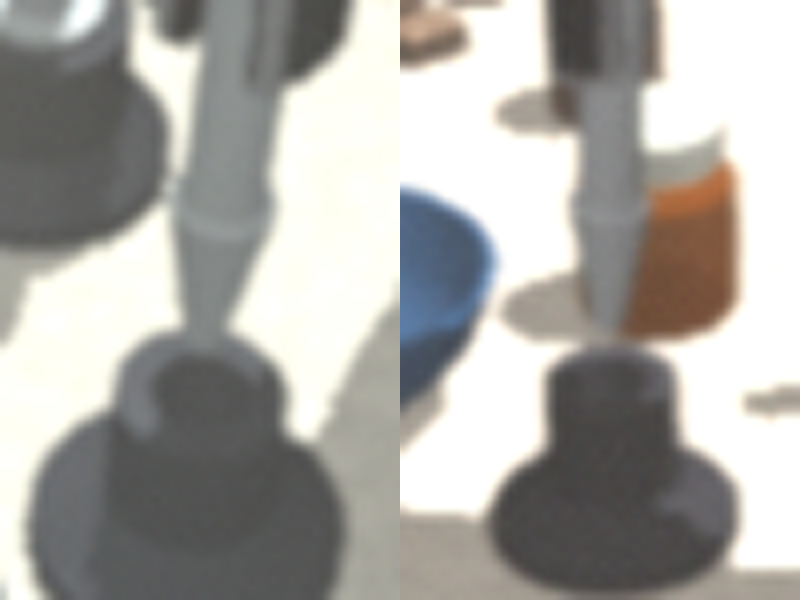

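The tip is at scene crop (205,345) and side (607,335), over the mouth at (204,385) and (611,375), which is within about 1 mm. I nudge it by 1 mm and descend.

Request:
drive_tool(rows=[[-0.001,-0.0005,0,0,0.1],[-0.001,-0.0005,0.01,0,0.1],[-0.001,-0.0005,0.02,0,0.1],[-0.001,-0.0005,0.028,0,0.1],[-0.001,-0.0005,0.034,0,0.1],[-0.001,-0.0005,0.039,0,0.1],[-0.001,-0.0005,0.043,0,0.1],[-0.001,-0.0005,0.046,0,0.1],[-0.001,-0.0005,0.046,0,0.1]])

```text
t: 29.45
tcp_pos: [644.9, 146.3, 193.2]
ee_rot: [3.141, 0.001, -0.001]
force: [0.4, 1.0, -1.0]
opening: 18.6
grasp_force: 61.5
```

Request:
drive_tool(rows=[[0,0,0.002,0,0.1],[0,0,0.004,0,0.1],[0,0,0.006,0,0.1],[0,0,0.008,0,0.1],[0,0,0.009,0,0.1],[0,0,0.01,0,0.1],[0,0,0.01,0,0.1]])

```text
t: 30.15
tcp_pos: [645.5, 146.4, 184.0]
ee_rot: [-3.141, -0.001, -0.003]
force: [2.0, 0.6, -0.4]
opening: 18.8
grasp_force: 61.6
```

Request:
drive_tool(rows=[[0.0005,0,0.002,0,0.1],[0.0005,0,0.003,0,0.1],[0.0005,0,0.004,0,0.1],[0.0005,0,0.005,0,0.1],[0.0005,0,0.006,0,0.1],[0.0005,0,0.006,0,0.1],[0.0005,0,0.006,0,0.1]])

```text
t: 30.85
tcp_pos: [646.4, 146.4, 181.7]
ee_rot: [-3.141, -0.001, -0.007]
force: [0.3, -0.0, 11.1]
opening: 18.3
grasp_force: 62.7
```

Request:
drive_tool(rows=[[0,0,0.002,0,0.1],[0,0,0.002,0,0.1],[0,0,-0.002,0,0.15],[0,0,-0.002,0,0.3],[0,0,-0.002,0,0.5],[0,0,-0.002,0,0.5],[0,0,-0.002,0,0.5],[0,0,-0.03,0,0.5],[0,0,-0.07,0,0.5],[0,0,-0.1,0,0.5],[0,0.04,-0.12,0,0.5],[0,0.09,-0.14,0,0.5],[0,0.14,-0.14,0,0.5],[0,0.18,-0.14,0,0.5],[0,0.22,-0.14,0,0.5],[0,0.22,-0.14,0,0.5]])

```text
t: 32.45
tcp_pos: [645.2, -79.2, 316.9]
ee_rot: [3.139, -0.01, -0.002]
force: [0.9, 0.4, -0.3]
opening: 42.3
grasp_force: 0.0
```

```bash
python3 - <<'E'
from h import *
s=grab("scene","s14.png");d=grab("side","d14.png")
for z in (150,154,158): print(z,proj(s,(645,146,z)),proj(d,(645,146,z)))
def im(g,v,a,b): return [int(x.sum()//3) for x in g["image"][v,a:b].astype(int)]
us,vs=map(int,proj(s,(645,146,154)));ud,vd=map(int,proj(d,(645,146,154)))
print("s col",vs-10,[int(x) for x in s["image"][vs-10:vs+14,us].astype(int).sum(1)//3],us)
print("d col",vd-10,[int(x) for x in d["image"][vd-10:vd+14,ud].astype(int).sum(1)//3],ud)
for k in range(0,34,6): print("s",vs+k,us-14,im(s,vs+k,us-14,us+14))
for k in range(0,30,6): print("d",vd+k,ud-12,im(d,vd+k,ud-12,ud+12))
# thick again
print([int(x) for x in s["image"][176:192,295].astype(int).sum(1)//3],[int(x) for x in d["image"][166:182,276].astype(int).sum(1)//3])
E
```

```text
150 (np.float64(317.5887151922961), np.float64(233.61963025741179)) (np.float64(227.72193022050197), np.float64(191.0139106503224))
154 (np.float64(317.7766784083731), np.float64(231.9921330955876)) (np.float64(227.67167940697246), np.float64(189.55410765238966))
158 (np.float64(317.966009166938), np.float64(230.3527949386774)) (np.float64(227.62125984921082), np.float64(188.08940257788086))
s col 221 [103, 107, 109, 109, 105, 103, 104, 108, 131, 160, 172, 172, 172, 171, 162, 138, 116, 96, 91, 91, 90, 91, 91, 91] 317
d col 179 [69, 61, 58, 57, 58, 59, 57, 61, 89, 141, 172, 173, 155, 123, 100, 93, 93, 93, 92, 92, 92, 93, 93, 94] 227
s 231 303 [54, 54, 58, 73, 89, 99, 105, 106, 106, 111, 128, 151, 167, 170, 172, 172, 171, 168, 158, 138, 114, 106, 106, 106, 106, 106, 105, 106]
s 237 303 [54, 56, 56, 56, 56, 55, 61, 82, 97, 93, 87, 92, 98, 108, 116, 116, 114, 109, 100, 92, 95, 104, 107, 107, 106, 105, 105, 106]
s 243 303 [57, 57, 56, 56, 56, 58, 77, 96, 96, 87, 88, 89, 90, 91, 91, 90, 90, 87, 85, 91, 102, 107, 107, 107, 106, 104, 104, 105]
s 249 303 [64, 77, 94, 103, 108, 108, 107, 100, 
[... 416 characters left out ...]
73, 111, 149, 167, 172, 172, 170, 162, 143, 121, 111, 108, 110, 108, 109, 111]
d 195 215 [114, 121, 124, 127, 143, 162, 169, 174, 160, 122, 95, 91, 93, 94, 97, 99, 101, 103, 105, 107, 107, 106, 105, 100]
d 201 215 [119, 134, 151, 168, 172, 171, 170, 168, 156, 127, 96, 90, 93, 94, 98, 100, 100, 92, 80, 79, 78, 77, 77, 79]
d 207 215 [95, 104, 112, 121, 123, 125, 141, 160, 161, 139, 103, 92, 93, 95, 98, 100, 99, 87, 66, 58, 59, 59, 59, 59]
d 213 215 [139, 116, 106, 104, 104, 105, 104, 104, 102, 97, 89, 90, 92, 93, 96, 99, 99, 89, 67, 55, 54, 54, 53, 55]
[66, 66, 65, 66, 65, 68, 80, 97, 107, 109, 109, 110, 112, 106, 98, 97] [89, 100, 110, 110, 102, 97, 96, 101, 105, 107, 105, 99, 97, 96, 96, 97]
```

Both posts are home and upright: the slim head disc is centred at scene (317,232.5) and side (228,189.6), which gives z of about 153–154, and the thick head disc is unchanged. The arm is clear, so I hand in.

```bash
python3 -c "
from plant import ticket
print(ticket.sign_off())"
```

```text
the job is handed in; nothing more can be done
None
```

I handed the job in at about 33 s of the 72 s allowed: both posts measured home and upright in their matching bases, the lump was in the scrap tray, and the plain rod and bystanders were never reached for; the sign-off returned no verdict.

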